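Zero the router lift and wind it up two turns

TASK

Set the router table for a 4 mm rebate: turn the lift's handwheel clockwise (seen from above) until it comes up against its bottom stop, then back it off anticlockwise by exactly two full turns. Finish holding the wheel's upright grip still between the fingers at that setting, and do not let go, so that it cannot creep while I tighten the lock; leave the other things on the table and bench where they are.

Things in the scene. Friction and masses are not known exactly. Their poses are not given: they have to be found in the camera images.
- wheel_axis (a point): Point on the upright axis of the lift's handwheel, 73.5 mm above the white router table top, level with the middle of the wheel's grip; it does not turn. The wheel is bright cast metal, 123 mm across, three spokes, lying level on the grey insert plate near its robot-side left corner; its rim runs 28 to 42 mm above the white top, its hub up to 44 mm
- grip: The wheel's revolving grip: an upright black cylinder with a thin steel ring at its foot, 22 mm in diameter, 55 mm tall, standing on the rim 55 mm from the wheel's axis, 4 mm above the rim. Origin: its centre, half-way up, 73.5 mm above the white top. It turns freely about its own upright axis, so a gripper that holds it can carry the wheel round many turns without turning itself
- router_table: The white router table top, 420 x 560 mm, 25 mm thick, black edge, fixed. Origin: centre of its underside; x points square to the fence, away from the robot; z up. Wheel axis at x -100, y 100 mm; cutter in the grey insert plate at x -20, y 0. The fence's wooden faces (78 mm above the white top) are at x 25 mm; blue featherboards on them reach 107 mm above the top, at y 160 to 250 mm either side
- handwheel (a joint): Angle of the handwheel in rad, counted on over several turns: 0 at the bottom stop, growing anticlockwise seen from above (one turn = 6.283, lifting the cutter by 2 mm). Starts between 2.5 and 9 and can go to 18. It takes 2 to 3 N at the grip all the way round, stays where it is left, and meets a hard stop at 0
- workpiece_mid (a point): Bystander: centre of a wooden board 75 x 165 x 18 mm lying on the router table top
- setup_bar_mid (a point): Bystander: centre of a brass set-up bar 13 x 75 x 10 mm lying on the insert plate near the wheel
- reducer_ring_mid (a point): Bystander: centre of a flat loose metal ring, 90 mm across and 6 mm thick, lying on the insert plate
- spanner_mid (a point): Bystander: an open-ended spanner 150 mm long lying flat on the left end of the router table top
- push_block_mid (a point): Bystander: a wooden push block 75 x 150 mm with a bar handle, 77 mm tall, on the bench to the right
- ear_defenders_mid (a point): Bystander: ear defenders, cups 72 mm across, lying on the bench to the left

How it is judged:
By the outcome, as a careful person would: the job done as asked, in the order asked, and still so for the second after the job is handed in, while the arm keeps its last pose, push and grip.
It also fails if it takes over 67 s, if anything falls off the work surface, if the arm or the gripper's body presses on something with over 40 N, if the wrist force passes 120 N, or if a joint passes its speed limit or range.

ROBOT

A 6-joint arm with a two-finger parallel gripper is mounted at the origin on the work surface. World frame = base frame: x ahead of the robot, y to its left, z up, the work surface at z = 0. Lengths are in m, angles in rad, forces in N, time in s.
With the tool pointing down it reaches from about 0.425 to 0.95 m from the base axis. Payload 3.5 kg.
Tool frame: the origin (TCP) lies on the mounting face of the last link; the fingertips stand 173 mm ahead of it and the grasp point (between the pads) lies 155 mm ahead of it; z points along the fingers, x is the direction in which the jaws open and shut, and the axes are right-handed (so a half turn about z gives the same grasp; the last joint's range is limited). The gripper opens to 85 mm and grips with 20 to 120 N. Pads are 22 mm wide; open, the fingers measure 114 mm over their backs; the gripper's body (76 mm by 85 mm) begins 54 mm behind the grasp point. The pads swing forward as they close: fully open they stand 13 mm farther back than shut.
Start: joints at [-1.357, 0.286, 1.577, -0, 1.279, -0.15], TCP at [0.24, -0.631, 0.405] pointing down, gripper open.
Joint ranges: [-2.77, 2.77], [-0.9, 2.22], [0.21, 2.48], [-1.53, 4.67], [0.24, 2.81], [-2.84, 2.84]. Speed limits (rad/s): [2.79, 2.79, 3.14, 3.14, 3.14, 3.14].

INTERFACE

Orientations are given as a unit quaternion [x, y, z, w].
In Python, from plant import get_state, read_camera, sign_off gives the robot as it stands.
- The arm moves only by the shell command python3 -m jog 'ROWS' [FORCE]. ROWS is JSON, a list of rows, each an object of numbers: "grip": the closure, from 0 (fully open) to 1 (shut); "x", "y", "z": the shift along the tool's x, y, z in mm; "rx", "ry", "rz": the turn, a rotation vector about the tool's x, y, z in degrees. A call has 1 to 8 rows; each row shifts and turns the commanded pose from where the row before left it, along the tool's axes as they then stand; what a row does not reach is not made up. A row lasts 1/12 s, in which the tool goes at most 41.7 mm and 7.16 degrees, less where a joint would pass 70% of its speed; a pose out of reach is approached as far as the arm can. A call with a gripper value outside its range is refused whole. The fingers move at their own pace and stop on an object; FORCE is the grip in N (left out, the last holds). Time passes only in rows, so rows that do not move let the fingers close. It gives the time, the measured TCP pose, the force and the opening at its end, in the units of the state.
- get_state(): the state, without advancing time (a new reading comes with each control period).
- read_camera(name): name is "scene" or "side" or "wrist"; returns a dict with "frame" (384x512x3 uint8, red, green, blue), "intrinsics" (3x3 intrinsics, pixels), "k1" (the pictures are not rectified: a ray, as slopes to the right and down, at radius r is drawn at 1 + k1 r^2 times it, then the intrinsics apply), "R" (3x3) and "t" (3): a world point X has camera coordinates R X + t. Camera axes: x right, y down, z forward; pixel columns grow to the right and rows downward; lengths in m; the calibration is good to about 2 mm. A picture is of the moment at which its call begins. There is no depth.
- sign_off(): hands the job in, once; it reports no verdict.
The state is a dict: "time": time; "qpos": joint angles; "dq": joint speeds; "joint_efforts": joint torques, N m; "eef_pos": TCP position; "tcp_rot": TCP orientation; "contact_force": force on the tool from outside, world axes, zero at the start; "wrist_torque": the same for the moment, N m; "opening": opening from 0.0 (shut) to 1.0 (fully open).
Only numpy, scipy, OpenCV 4.12 (cv2) and the standard library are available. Lean on these libraries where they do the work, as an engineer would, in place of code of your own. Each camera call takes 0.05 s, during which the arm holds its last target.

## Working session

There is one attempt and no reset: what is moved stays moved. The work goes in short steps, Python scripts to look and compute and a shell command to move; the robot and the scene stay as the last step left them, time stands still between calls to the robot, and variables do not carry over. Pictures are saved under pics/ and viewed, and the job is handed in when it is done.

```bash
ls; mkdir -p pics
python3 - <<'E'
from plant import get_state, read_camera
import cv2,json
s=get_state();print(s)
for n in("scene","side","wrist"):
    c=read_camera(n);cv2.imwrite(f"pics/{n}0.png",c["frame"][:,:,::-1]);print(n,c["intrinsics"],c["k1"],c["R"],c["t"])
E
```

```text
pics
{'time': 0.0, 'qpos': array([-1.35700397e+00,  2.87169017e-01,  1.57818666e+00, -1.76401282e-05,
        1.27856776e+00, -1.50006589e-01]), 'dq': array([-0.00098396, -0.00043766,  0.00099335, -0.00012933,  0.0012715 ,
       -0.00172406]), 'joint_efforts': array([-5.77230621e-04, -4.05989885e+01, -2.92621064e+01, -1.39088625e-04,
        5.88852097e-03,  2.40097862e-06]), 'eef_pos': array([ 0.24015114, -0.6305632 ,  0.40333923]), 'tcp_rot': array([ 8.23355946e-01, -5.67524120e-01, -8.55689491e-04, -7.91201074e-04]), 'contact_force': array([0.05259806, 0.05733468, 0.09750979]), 'wrist_torque': array([-0.05933196, -0.01830154,  0.00878914]), 'opening': 1.0001458306918412}
scene [[395.46496107   0.         251.63080448]
 [  0.         395.46496107 189.58301272]
 [  0.           0.           1.        ]] 0.032633931691791525 [[-0.76705705  0.64112025 -0.02425501]
 [ 0.38997918  0.43589739 -0.81111633]
 [-0.50945041 -0.63163145 -0.58438171]] [ 0.46068621 -0.14265226  1.80721357]
side [[354.67099772   0.         251.38708473]
 [  0.         354.67099772 195.36142834]
 [  0.           0.           1.        ]] -0.009994845418226764 [[-0.97426155 -0.225396    0.00332803]
 [-0.13555087  0.57398709 -0.8075672 ]
 [ 0.18011217 -0.78723279 -0.58976618]] [0.5727919  0.14108634 1.19919653]
wrist [[314.79033629   0.         260.6131847 ]
 [  0.         314.79033629 192.61901061]
 [  0.           0.           1.        ]] -0.06643754590321453 [[ 0.35603863 -0.93446811 -0.00241765]
 [-0.89365563 -0.34124279  0.29143262]
 [-0.27315949 -0.10160072 -0.95658831]] [-0.67384023 -0.03942348  0.37998283]
```

View pics/scene0.png

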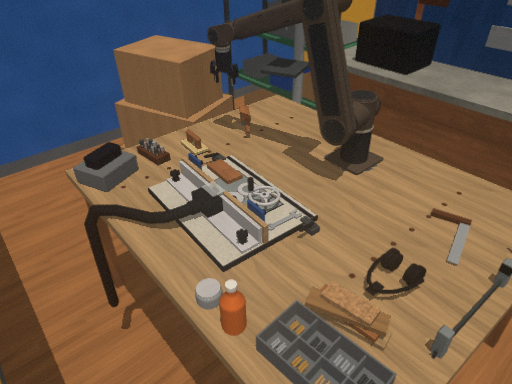

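View pics/side0.png

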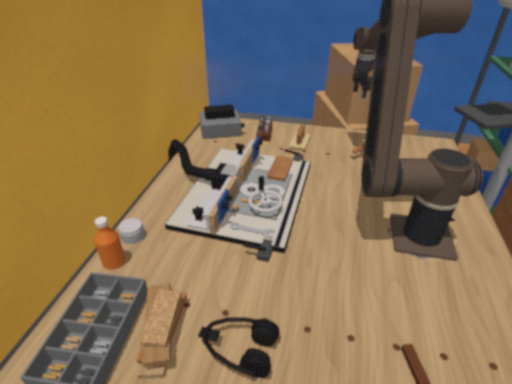

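View pics/wrist0.png

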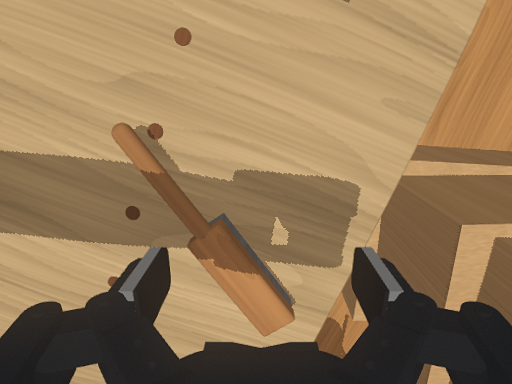

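Run:
```python
import cv2
a=cv2.imread("pics/scene0.png")[140:270,140:330];b=cv2.imread("pics/side0.png")[125:265,160:330]
cv2.imwrite("pics/z1.png",cv2.resize(a,None,fx=4,fy=4,interpolation=cv2.INTER_CUBIC));cv2.imwrite("pics/z2.png",cv2.resize(b,None,fx=4,fy=4,interpolation=cv2.INTER_CUBIC))
```

```text
(no output)
```

View pics/z1.png

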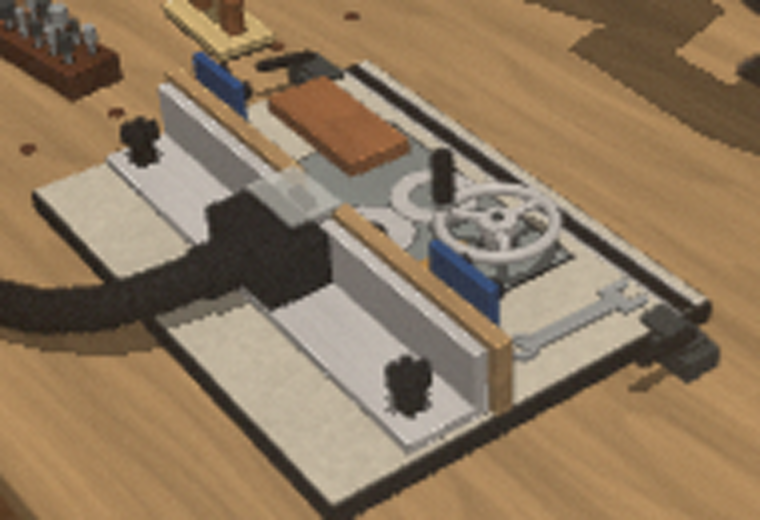

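View pics/z2.png

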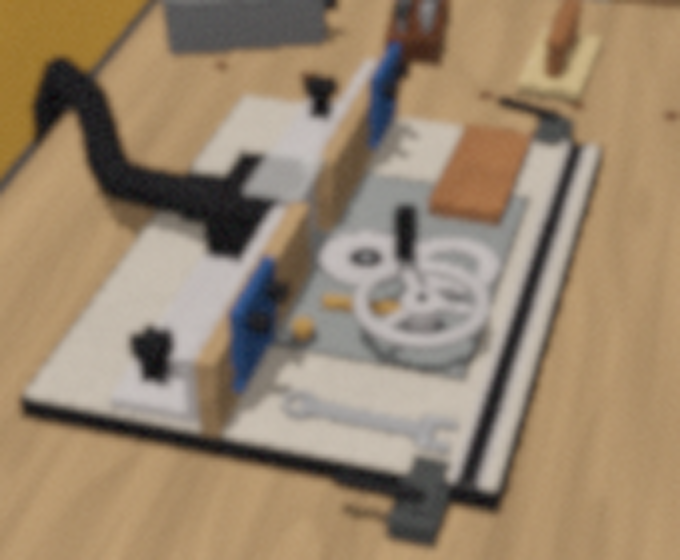

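```bash
cat > h.py <<'E'
import numpy as np, cv2
from plant import get_state, read_camera
def dist(c): return np.array([c["k1"],0,0,0,0])
def ray(c,p):
    u=cv2.undistortPoints(np.array([[p]],float),c["intrinsics"],dist(c))[0,0]
    R=np.array(c["R"]);return -R.T@np.array(c["t"]), R.T@np.array([u[0],u[1],1])
def plane(c,p,z):
    o,d=ray(c,p);return o+d*(z-o[2])/d[2]
def tri(c1,p1,c2,p2):
    o,d=ray(c1,p1);q,e=ray(c2,p2);d/=np.linalg.norm(d);e/=np.linalg.norm(e)
    A=np.c_[d,-e];s=np.linalg.lstsq(A,q-o,rcond=None)[0]
    a=o+d*s[0];b=q+e*s[1];return (a+b)/2,np.linalg.norm(a-b)*1000
def proj(c,X):
    R=np.array(c["R"]);rv=cv2.Rodrigues(R)[0]
    return cv2.projectPoints(np.array(X,float).reshape(-1,1,3),rv,np.array(c["t"],float),c["intrinsics"],dist(c))[0][:,0]
E
python3 - <<'E'
from h import *
a=read_camera("scene");b=read_camera("side")
P={"griptop":((440,152),(405,208)),"gripbot":((442,200),(407,258)),"hub":((498,214),(422,296)),"NL":((704,306),(495,492)),"FL":((335,503),(25,402)),"FR":((35,193),(245,97)),"NR":((360,62),(598,146))}
for k,(p,q) in P.items(): print(k,tri(a,(140+(p[0]-1.5)/4,140+(p[1]-1.5)/4),b,(160+(q[0]-1.5)/4,125+(q[1]-1.5)/4)))
E
```

```text
griptop (array([ 0.56542394, -0.04949988,  0.12592778]), np.float64(2.5102154257139158))
gripbot (array([ 0.56319801, -0.05196893,  0.06917264]), np.float64(4.0309769822873776))
hub (array([0.53849197, 0.00113267, 0.06899737]), np.float64(3.098878132364206))
NL (array([0.44334212, 0.17834219, 0.01672499]), np.float64(7.236685266717574))
FL (array([0.850945  , 0.1606985 , 0.02112933]), np.float64(2.076863759373952))
FR (array([ 0.82438313, -0.39141758,  0.02179849]), np.float64(5.092778026020105))
NR (array([ 0.41554077, -0.3798537 ,  0.01874594]), np.float64(5.029187841926149))
```

```bash
python3 -m jog '[{"rz":-6.92},{"rz":-6.92},{"rz":-6.92},{"rz":-6.92},{"rz":-6.92},{"rz":-6.92},{"rz":-6.92},{"rz":-6.92}]' 
python3 -m jog '[{"rz":-6.92},{"rz":-6.92},{"x":15,"y":-29},{"x":15,"y":-29},{"x":15,"y":-29},{"x":15,"y":-29},{"x":15,"y":-29},{"x":15,"y":-29}]'
python3 -m jog '[{"x":15,"y":-29},{"x":15,"y":-29},{"x":15,"y":-29},{"x":15,"y":-29},{"x":15,"y":-29},{"x":15,"y":-29},{"x":15,"y":-29},{"x":15,"y":-29}]'
python3 -m jog '[{"x":15,"y":-29},{"x":15,"y":-29},{"x":15,"y":-29},{"x":15,"y":-29},{"x":15,"y":-29},{"x":15,"y":-29},{},{}]'
python3 - <<'E'
from h import *
for n in ("wrist","scene","side"):
  c=read_camera(n); cv2.imwrite(f"pics/{n}1.png",c["frame"][:,:,::-1])
np.save("w1.npy",c)
E
```

```text
$[0]: bad value
$[0]: bad value
$[0]: bad value
$[0]: bad value
```

View pics/wrist1.png

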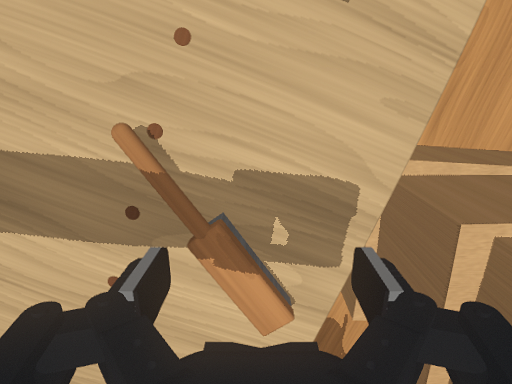

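The move was refused, so nothing changed and the picture is the same as before. The rows probably need "grip", so I'll try one with it.

```bash
python3 -m jog '[{"grip":0,"rz":-6.9},{"grip":0,"rz":-6.9}]'; python3 -m jog '[{"grip":0,"x":0,"y":0,"z":0,"rx":0,"ry":0,"rz":-6.9}]'
```

```text
time: 0.48
eef_pos: [0.2402, -0.6308, 0.4046]
tcp_rot: [0.856, -0.516, -0.0, -0.0]
contact_force: [-0.0, -0.4, 0.6]
opening: 0.997$[0]: bad value
```

```bash
python3 -m jog '[{"grip":0,"rz":-6.9},{"grip":0,"rz":-6.9},{"grip":0,"rz":-6.9},{"grip":0,"rz":-6.9},{"grip":0,"rz":-6.9},{"grip":0,"rz":-6.9},{"grip":0,"rz":-6.9},{"grip":0,"rz":-7.1}]';python3 -m jog '[{"grip":0},{"grip":0},{"grip":0}]'
```

```text
$[0]: bad value
$[0]: bad value
```

```bash
python3 -m jog '[{"grip":0,"rz":-6.9},{"grip":0,"rz":-6.9}]'; echo; python3 -m jog '[{"grip":0.0,"rz":-6.9}]';echo;  python3 -m jog '[{"grip":0.02,"rz":-6.9}]'; echo; python3 -m jog --help | head -20
```

```text
$[0]: bad value
$[0]: bad value
$[0]: bad value
invalid input: not JSON, or not a number
```

```bash
python3 -m jog '[{"grip":0,"rz":-6.9},{"grip":0,"rz":-6.9}]' 60; echo; python3 -m jog '[{"grip":0,"rz":-6}]';echo;  python3 -m jog '[{"grip":0,"x":5}]'; echo; python3 -m jog '[{"grip":0}]';echo; python3 -m jog '[{}]'
```

```text
$[0]: bad value
$[0]: bad value
$[0]: bad value
$[0]: bad value
$[0]: bad value
```

The error came from the stderr ordering: it was the call with all seven keys that was accepted. I'll give every key in each row from here on.

```bash
python3 -m jog '[{"grip":0,"x":0,"y":0,"z":0,"rx":0,"ry":0,"rz":-6.9},{"grip":0,"x":0,"y":0,"z":0,"rx":0,"ry":0,"rz":-6.9},{"grip":0,"x":0,"y":0,"z":0,"rx":0,"ry":0,"rz":-6.9},{"grip":0,"x":0,"y":0,"z":0,"rx":0,"ry":0,"rz":-6.9},{"grip":0,"x":0,"y":0,"z":0,"rx":0,"ry":0,"rz":-6.9},{"grip":0,"x":0,"y":0,"z":0,"rx":0,"ry":0,"rz":-6.9},{"grip":0,"x":0,"y":0,"z":0,"rx":0,"ry":0,"rz":-6.9},{"grip":0,"x":0,"y":0,"z":0,"rx":0,"ry":0,"rz":-6.9}]' 
python3 -m jog '[{"grip":0,"x":0,"y":0,"z":0,"rx":0,"ry":0,"rz":-6.9},{"grip":0,"x":0,"y":0,"z":0,"rx":0,"ry":0,"rz":0}]'
```

```text
time: 1.15
eef_pos: [0.2402, -0.6308, 0.4047]
tcp_rot: [0.998, -0.059, -0.0, -0.0]
contact_force: [0.3, 0.1, 0.2]
opening: 1.001
time: 1.32
eef_pos: [0.2402, -0.6308, 0.4047]
tcp_rot: [1.0, -0.0, -0.0, 0.0]
contact_force: [-0.4, 0.2, -0.6]
opening: 1.004
```

Yaw is now 0, so tool x is world x and tool y is world −y. Next I move over the wheel.

```bash
python3 -m jog '[{"grip":0,"x":15,"y":-29,"z":0,"rx":0,"ry":0,"rz":0},{"grip":0,"x":15,"y":-29,"z":0,"rx":0,"ry":0,"rz":0},{"grip":0,"x":15,"y":-29,"z":0,"rx":0,"ry":0,"rz":0},{"grip":0,"x":15,"y":-29,"z":0,"rx":0,"ry":0,"rz":0},{"grip":0,"x":15,"y":-29,"z":0,"rx":0,"ry":0,"rz":0},{"grip":0,"x":15,"y":-29,"z":0,"rx":0,"ry":0,"rz":0},{"grip":0,"x":15,"y":-29,"z":0,"rx":0,"ry":0,"rz":0},{"grip":0,"x":15,"y":-29,"z":0,"rx":0,"ry":0,"rz":0}]'
python3 -m jog '[{"grip":0,"x":15,"y":-29,"z":0,"rx":0,"ry":0,"rz":0},{"grip":0,"x":15,"y":-29,"z":0,"rx":0,"ry":0,"rz":0},{"grip":0,"x":15,"y":-29,"z":0,"rx":0,"ry":0,"rz":0},{"grip":0,"x":15,"y":-29,"z":0,"rx":0,"ry":0,"rz":0},{"grip":0,"x":15,"y":-29,"z":0,"rx":0,"ry":0,"rz":0},{"grip":0,"x":15,"y":-29,"z":0,"rx":0,"ry":0,"rz":0},{"grip":0,"x":15,"y":-29,"z":0,"rx":0,"ry":0,"rz":0},{"grip":0,"x":15,"y":-29,"z":0,"rx":0,"ry":0,"rz":0}]'
python3 -m jog '[{"grip":0,"x":15,"y":-29,"z":0,"rx":0,"ry":0,"rz":0},{"grip":0,"x":15,"y":-29,"z":0,"rx":0,"ry":0,"rz":0},{"grip":0,"x":15,"y":-29,"z":0,"rx":0,"ry":0,"rz":0},{"grip":0,"x":15,"y":-29,"z":0,"rx":0,"ry":0,"rz":0},{"grip":0,"x":0,"y":0,"z":0,"rx":0,"ry":0,"rz":0},{"grip":0,"x":0,"y":0,"z":0,"rx":0,"ry":0,"rz":0}]'
python3 - <<'E'
from h import *
c=read_camera("wrist"); cv2.imwrite("pics/wrist2.png",c["frame"][:,:,::-1])
import pickle; pickle.dump(c,open("w2.pkl","wb")); print(-c["R"].T@c["t"],c["R"])
print(get_state()["eef_pos"])
E
```

```text
time: 1.98
eef_pos: [0.3613, -0.3976, 0.405]
tcp_rot: [1.0, -0.003, 0.0, 0.0]
contact_force: [0.2, -0.4, -0.2]
opening: 0.996
time: 2.65
eef_pos: [0.4819, -0.1659, 0.4051]
tcp_rot: [1.0, -0.003, 0.0, 0.0]
contact_force: [-0.0, -0.8, 0.0]
opening: 1.001
time: 3.15
eef_pos: [0.5422, -0.0501, 0.4048]
tcp_rot: [1.0, -0.001, -0.0, 0.0]
contact_force: [-0.0, -0.6, -0.3]
opening: 1.0
[0.54106436 0.02381757 0.37462442] [[ 9.99998319e-01 -1.83004880e-03  1.14141388e-04]
 [-1.78366185e-03 -9.56444406e-01  2.91909091e-01]
 [-4.25037992e-04 -2.91908804e-01 -9.56446062e-01]]
[ 0.54185022 -0.05113023  0.40469985]
```

View pics/wrist2.png

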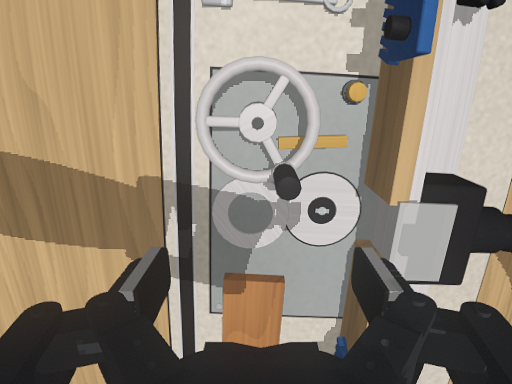

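Run:
```python
from h import *
import pickle
c=pickle.load(open("w2.pkl","rb"));f=c["frame"]
g=f.astype(int).max(2)
m=((g<60)*255).astype(np.uint8)[150:210,260:320]
n,l,s,ce=cv2.connectedComponentsWithStats(m)
for i in range(1,n): 
  if s[i,4]>30: print(s[i],ce[i]+[260,150])
k=np.argmax(s[1:,4])+1
ys,xs=np.nonzero(l==k); 
print(cv2.minAreaRect(np.c_[xs+260,ys+150].astype(np.float32)))
z=cv2.resize(f[40:220,180:330,::-1],None,fx=4,fy=4,interpolation=cv2.INTER_CUBIC)[:, :]
cv2.imwrite("pics/z3.png",cv2.resize(z,None,fx=.8,fy=.8))
print("hub",plane(c,(258,123),.069))
# wheel circle outline: bright mask fit
hub=plane(c,(258,123),.069)
for X in [(0.5655,-0.05)]: print(proj(c,[[X[0],X[1],.126],[X[0],X[1],.0985],[X[0],X[1],.071]]))
```

```text
[ 14  14  27  36 385] [284.67272727 178.03376623]
((286.8846130371094, 181.42308044433594), (35.3009033203125, 24.31839942932129), 78.69007110595703)
hub [ 5.38563064e-01 -2.59996871e-05  6.90000000e-02]
[[290.38586703 190.17225715]
 [287.64156171 181.55570751]
 [285.3578697  174.39340977]]
```

View pics/z3.png

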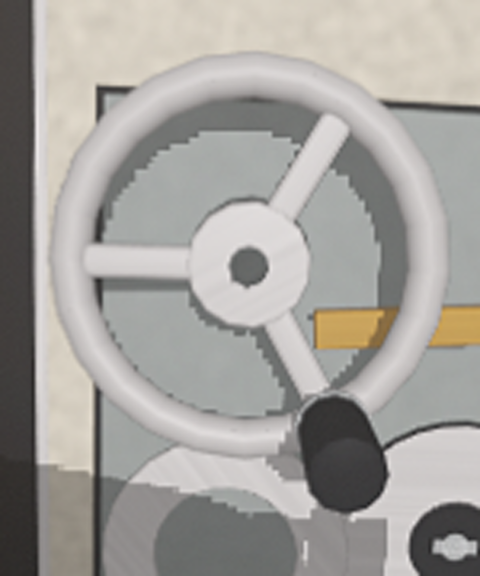

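The scene is clear: hub at pixel (258,123) and grip top at (289,188). That puts the axis at about (0.5385, 0.000) and the grip at about (0.564, −0.0485). I'll align and descend.

```bash
python3 -m jog '[{"grip":0,"x":11.2,"y":-1.3,"z":0,"rx":0,"ry":0,"rz":0},{"grip":0,"x":11.2,"y":-1.3,"z":0,"rx":0,"ry":0,"rz":0},{"grip":0,"x":0,"y":0,"z":25,"rx":0,"ry":0,"rz":0},{"grip":0,"x":0,"y":0,"z":25,"rx":0,"ry":0,"rz":0},{"grip":0,"x":0,"y":0,"z":25,"rx":0,"ry":0,"rz":0},{"grip":0,"x":0,"y":0,"z":25,"rx":0,"ry":0,"rz":0},{"grip":0,"x":0,"y":0,"z":0,"rx":0,"ry":0,"rz":0}]'
python3 - <<'E'
from h import *
for n in ("wrist","side"):
  c=read_camera(n); cv2.imwrite(f"pics/{n}3.png",c["frame"][:,:,::-1])
E
```

```text
time: 3.78
eef_pos: [0.5618, -0.05, 0.2989]
tcp_rot: [1.0, -0.003, -0.005, -0.001]
contact_force: [-1.7, 0.1, -1.5]
opening: 1.001
```

View pics/wrist3.png

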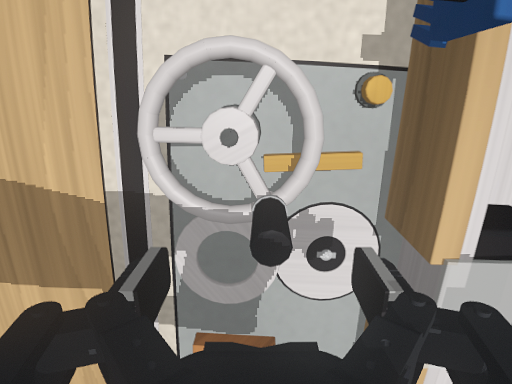

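```bash
python3 -m jog '[{"grip":0,"x":0,"y":0,"z":0,"rx":0,"ry":0,"rz":0}]'
python3 - <<'E'
from h import *
c=read_camera("wrist"); f=c["frame"];cv2.imwrite("pics/w4.png",cv2.resize(f[180:280,220:320,::-1],None,fx=6,fy=6,interpolation=cv2.INTER_CUBIC))
print(get_state()["eef_pos"],get_state()["tcp_rot"])
for q in ((0.5643,-.0485),(.5623,-.0485),(.5643,-.0505)): print(proj(c,[[*q,.126],[*q,.071]]))
print(plane(c,(229,137),.069))
E
```

```text
time: 3.97
eef_pos: [0.5647, -0.05, 0.3067]
tcp_rot: [1.0, -0.002, 0.001, 0.0]
contact_force: [-0.8, -0.3, 0.8]
opening: 1.001
[ 0.56486834 -0.04980779  0.30717402] [ 9.99995962e-01 -1.98703370e-03  1.95657016e-03  5.48137561e-04]
[[261.26584987 240.76913623]
 [260.87941684 205.92465675]]
[[257.45745843 240.78809139]
 [257.98715263 205.93877555]]
[[261.27924475 244.21608578]
 [260.89073935 208.64650406]]
[ 0.54360209 -0.00127033  0.069     ]
```

View pics/w4.png

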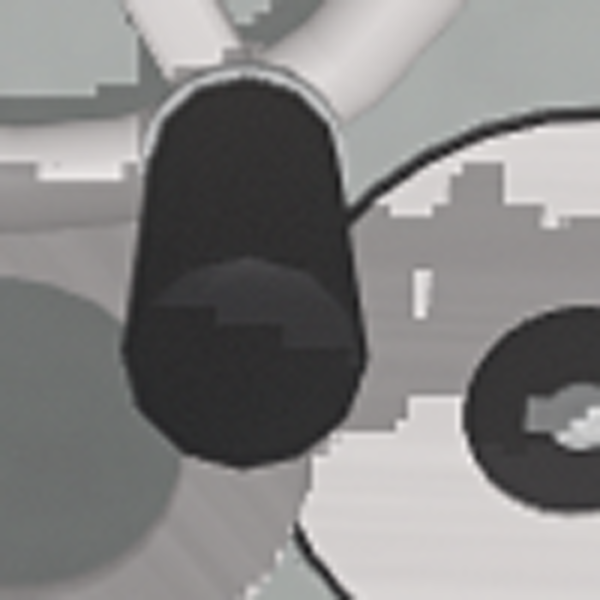

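Grip top is at pixel (260.8, 240.5), which agrees with (0.5643, −0.0485). I'll finish the descent and close.

```bash
python3 -m jog '[{"grip":0,"x":0,"y":-1.2,"z":17,"rx":0,"ry":0,"rz":0},{"grip":0,"x":0,"y":0,"z":17,"rx":0,"ry":0,"rz":0},{"grip":0,"x":0,"y":0,"z":16,"rx":0,"ry":0,"rz":0},{"grip":0,"x":0,"y":0,"z":0,"rx":0,"ry":0,"rz":0},{"grip":0,"x":0,"y":0,"z":0,"rx":0,"ry":0,"rz":0},{"grip":0,"x":0,"y":0,"z":0,"rx":0,"ry":0,"rz":0}]' 60
python3 -m jog '[{"grip":1,"x":0,"y":0,"z":0,"rx":0,"ry":0,"rz":0},{"grip":1,"x":0,"y":0,"z":0,"rx":0,"ry":0,"rz":0},{"grip":1,"x":0,"y":0,"z":0,"rx":0,"ry":0,"rz":0},{"grip":1,"x":0,"y":0,"z":0,"rx":0,"ry":0,"rz":0},{"grip":1,"x":0,"y":0,"z":0,"rx":0,"ry":0,"rz":0},{"grip":1,"x":0,"y":0,"z":0,"rx":0,"ry":0,"rz":0},{"grip":1,"x":0,"y":0,"z":0,"rx":0,"ry":0,"rz":0},{"grip":1,"x":0,"y":0,"z":0,"rx":0,"ry":0,"rz":0}]' 60
python3 -m jog '[{"grip":1,"x":0,"y":0,"z":0,"rx":0,"ry":0,"rz":0},{"grip":1,"x":0,"y":0,"z":0,"rx":0,"ry":0,"rz":0},{"grip":1,"x":0,"y":0,"z":0,"rx":0,"ry":0,"rz":0},{"grip":1,"x":0,"y":0,"z":0,"rx":0,"ry":0,"rz":0}]' 60
python3 - <<'E'
from h import *
for n in ("wrist","side"):
  c=read_camera(n); f=c["frame"];cv2.imwrite(f"pics/{n}5.png",f[:,:,::-1])
cv2.imwrite("pics/z5.png",cv2.resize(f[125:265,160:330,::-1],None,fx=4,fy=4))
E
```

```text
time: 4.52
eef_pos: [0.565, -0.0481, 0.2568]
tcp_rot: [1.0, -0.001, 0.002, 0.0]
contact_force: [0.2, -0.9, 0.7]
opening: 1.004
time: 5.18
eef_pos: [0.5644, -0.0479, 0.2552]
tcp_rot: [1.0, -0.001, 0.0, 0.0]
contact_force: [-0.7, -0.7, 3.6]
opening: 0.243
time: 5.52
eef_pos: [0.5644, -0.0479, 0.2552]
tcp_rot: [1.0, -0.001, 0.0, 0.0]
contact_force: [-0.2, 0.8, 4.5]
opening: 0.241
```

View pics/wrist5.png

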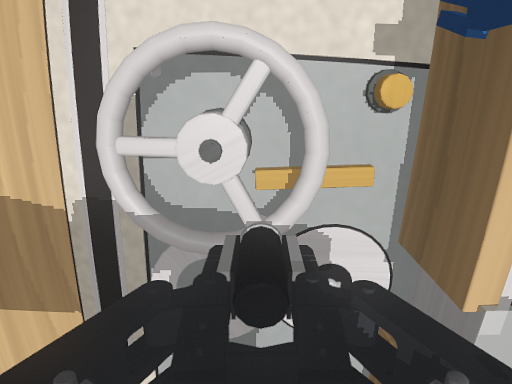

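View pics/z5.png

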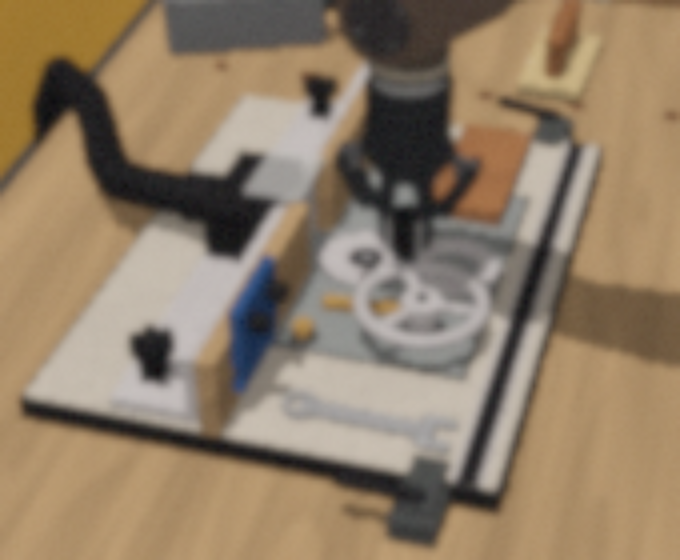

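```bash
cat > guard.py <<'E'
import sys;from h import *
s=get_state();p=s["eef_pos"]*1000-np.array([538.6,0.7,0]);f=s["contact_force"]
th=np.arctan2(p[1],p[0]);r=np.hypot(p[0],p[1]);ft=-f[0]*np.sin(th)+f[1]*np.cos(th);fr=f[0]*np.cos(th)+f[1]*np.sin(th)
print("th %.2f r %.2f ft %.1f fr %.1f fz %.1f op %.3f t %.2f"%(np.degrees(th),r,ft,fr,f[2],s["opening"],s["time"]))
sys.exit(abs(ft)>float(sys.argv[1]) if len(sys.argv)>1 else 0)
E
python3 guard.py
python3 - <<'E'
import numpy as np
def T(a0,st,n):
  a=np.radians(a0+st*np.arange(n+1));d=np.diff(55*np.c_[np.cos(a),-np.sin(a)],axis=0)
  print(st);[print(round(a0+st*(i+1)),*np.round(x,1)) for i,x in enumerate(d)]
T(-62,-15,8)
E
```

```text
th -62.05 r 55.06 ft -0.4 fr -1.0 fz 4.4 op 0.243 t 5.62
-15
-77 -13.4 5.0
-92 -14.3 1.4
-107 -14.2 -2.4
-122 -13.1 -6.0
-137 -11.1 -9.1
-152 -8.3 -11.7
-167 -5.0 -13.4
-182 -1.4 -14.3
```

```bash
python3 -m jog '[{"grip":1,"x":-13.4,"y":5.0,"z":0,"rx":0,"ry":0,"rz":0},{"grip":1,"x":-14.3,"y":1.4,"z":0,"rx":0,"ry":0,"rz":0}]' >/dev/null; python3 guard.py 15 && python3 -m jog '[{"grip":1,"x":-14.2,"y":-2.4,"z":0,"rx":0,"ry":0,"rz":0},{"grip":1,"x":-13.1,"y":-6.0,"z":0,"rx":0,"ry":0,"rz":0}]' >/dev/null; python3 guard.py;python3 -m jog '[{"grip":1,"x":0,"y":0,"z":0,"rx":0,"ry":0,"rz":0},{"grip":1,"x":0,"y":0,"z":0,"rx":0,"ry":0,"rz":0}]'; python3 guard.py
```

```text
th -91.47 r 55.01 ft 2.5 fr -5.9 fz 4.5 op 0.239 t 5.78
th -91.47 r 55.01 ft 2.5 fr -5.9 fz 4.5 op 0.239 t 5.78
time: 5.95
eef_pos: [0.536, -0.0541, 0.2551]
tcp_rot: [1.0, -0.001, -0.001, -0.0]
contact_force: [-3.0, 0.7, 5.2]
opening: 0.237
th -92.74 r 54.89 ft -3.0 fr -0.5 fz 5.2 op 0.237 t 5.95False
```

```bash
sed -i 's/sys.exit(abs(ft)>float(sys.argv\[1\])/sys.exit(int(abs(ft)>float(sys.argv[1]))/' guard.py
python3 -m jog '[{"grip":1,"x":-14.2,"y":-2.4,"z":0,"rx":0,"ry":0,"rz":0},{"grip":1,"x":-13.1,"y":-6.0,"z":0,"rx":0,"ry":0,"rz":0}]' >/dev/null; python3 guard.py 15 && 
python3 -m jog '[{"grip":1,"x":-11.1,"y":-9.1,"z":0,"rx":0,"ry":0,"rz":0},{"grip":1,"x":-8.3,"y":-11.7,"z":0,"rx":0,"ry":0,"rz":0}]' >/dev/null; python3 guard.py 15 &&python3 -m jog '[{"grip":1,"x":-5.0,"y":-13.4,"z":0,"rx":0,"ry":0,"rz":0},{"grip":1,"x":-1.4,"y":-14.3,"z":0,"rx":0,"ry":0,"rz":0}]'>/dev/null; python3 guard.py;python3 -m jog '[{"grip":1,"x":0,"y":0,"z":0,"rx":0,"ry":0,"rz":0},{"grip":1,"x":0,"y":0,"z":0,"rx":0,"ry":0,"rz":0}]'; python3 guard.py
python3 - <<'E'
from h import *
c=read_camera("wrist"); f=c["frame"];cv2.imwrite("pics/w6.png",f[:,:,::-1])
def T(a0,st,n):
  a=np.radians(a0+st*np.arange(n+1));d=np.diff(np.round(55*np.c_[np.cos(a),-np.sin(a)],1),axis=0)
  print(st);[print(round(a0+st*(i+1)),*np.round(x,1)) for i,x in enumerate(d)]
T(-182,-8,30)
E
```

```text
th -121.61 r 54.95 ft 3.4 fr -6.4 fz 2.3 op 0.240 t 6.12
th -152.11 r 54.97 ft 3.4 fr -7.6 fz -1.3 op 0.239 t 6.28
th 177.27 r 55.06 ft 2.6 fr -8.3 fz -2.1 op 0.237 t 6.45
time: 6.62
eef_pos: [0.4839, 0.0043, 0.2552]
tcp_rot: [1.0, -0.001, 0.001, -0.001]
contact_force: [4.7, 2.4, 2.8]
opening: 0.241
th 176.19 r 54.83 ft -2.7 fr -4.5 fz 2.8 op 0.241 t 6.62
-8
-190 0.8 -7.7
-198 1.9 -7.4
-206 2.9 -7.1
-214 3.8 -6.7
-222 4.7 -6.0
-230 5.5 -5.3
-238 6.3 -4.5
-246 6.7 -3.6
-254 7.2 -2.7
-262 7.5 -1.6
-270 7.7 -0.5
-278 7.7 0.5
-286 7.5 1.6
-294 7.2 2.7
-302 6.7 3.6
-310 6.3 4.5
-318 5.5 5.3
-326 4.7 6.0
-334 3.8 6.7
-342 2.9 7.1
-350 1.9 7.4
-358 0.8 7.7
-366 -0.3 7.6
-374 -1.3 7.6
-382 -2.4 7.3
-390 -3.4 6.9
-398 -4.3 6.4
-406 -5.1 5.7
-414 -5.9 4.9
-422 -6.5 4.1
```

View pics/w6.png

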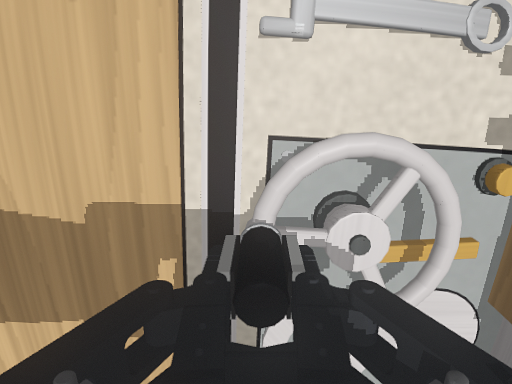

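Run:
```python
from h import *
def T(a0,st,n):
  a=np.radians(a0+st*np.arange(n+1));d=np.diff(np.round(55*np.c_[np.cos(a),-np.sin(a)],1),axis=0)
  [print('%d:%.1f,%.1f'%(a0+st*(i+1),*x),end='  ') for i,x in enumerate(d)]
T(-185,-5,74)
```

```text
-190:0.6,-4.8  -195:1.1,-4.6  -200:1.4,-4.6  -205:1.9,-4.4  -210:2.2,-4.3  -215:2.5,-4.0  -220:3.0,-3.9  -225:3.2,-3.5  -230:3.5,-3.2  -235:3.9,-3.0  -240:4.0,-2.5  -245:4.3,-2.2  -250:4.4,-1.9  -255:4.6,-1.4  -260:4.6,-1.1  -265:4.8,-0.6  -270:4.8,-0.2  -275:4.8,0.2  -280:4.8,0.6  -285:4.6,1.1  -290:4.6,1.4  -295:4.4,1.9  -300:4.3,2.2  -305:4.0,2.5  -310:3.9,3.0  -315:3.5,3.2  -320:3.2,3.5  -325:3.0,3.9  -330:2.5,4.0  -335:2.2,4.3  -340:1.9,4.4  -345:1.4,4.6  -350:1.1,4.6  -355:0.6,4.8  -360:0.2,4.8  -365:-0.2,4.8  -370:-0.6,4.8  -375:-1.1,4.6  -380:-1.4,4.6  -385:-1.9,4.4  -390:-2.2,4.3  -395:-2.5,4.0  -400:-3.0,3.9  -405:-3.2,3.5  -410:-3.5,3.2  -415:-3.9,3.0  -420:-4.0,2.5  -425:-4.3,2.2  -430:-4.4,1.9  -435:-4.6,1.4  -440:-4.6,1.1  -445:-4.8,0.6  -450:-4.8,0.2  -455:-4.8,-0.2  -460:-4.8,-0.6  -465:-4.6,-1.1  -470:-4.6,-1.4  -475:-4.4,-1.9  -480:-4.3,-2.2  -485:-4.0,-2.5  -490:-3.9,-3.0  -495:-3.5,-3.2  -500:-3.2,-3.5  -505:-3.0,-3.9  -510:-2.5,-4.0  -515:-2.2,-4.3  -520:-1.9,-4.4  -525:-1.4,-4.6  -530:-1.1,-4.6  -535:-0.6,-4.8  -540:-0.2,-4.8  -545:0.2,-4.8  -550:0.6,-4.8  -555:1.1,-4.6
```

```bash
g(){ python3 guard.py 10; }
python3 -m jog '[{"grip":1,"x":0.2,"y":-2.9,"z":0,"rx":0,"ry":0,"rz":0}]' >/dev/null && g && 
python3 -m jog '[{"grip":1,"x":0.6,"y":-4.8,"z":0,"rx":0,"ry":0,"rz":0}]' >/dev/null && g && 
python3 -m jog '[{"grip":1,"x":1.1,"y":-4.6,"z":0,"rx":0,"ry":0,"rz":0}]' >/dev/null && g && 
python3 -m jog '[{"grip":1,"x":1.4,"y":-4.6,"z":0,"rx":0,"ry":0,"rz":0}]' >/dev/null && g && 
python3 -m jog '[{"grip":1,"x":1.9,"y":-4.4,"z":0,"rx":0,"ry":0,"rz":0}]' >/dev/null && g && 
python3 -m jog '[{"grip":1,"x":2.2,"y":-4.3,"z":0,"rx":0,"ry":0,"rz":0}]' >/dev/null && g && 
python3 -m jog '[{"grip":1,"x":2.5,"y":-4.0,"z":0,"rx":0,"ry":0,"rz":0}]' >/dev/null && g && 
python3 -m jog '[{"grip":1,"x":3.0,"y":-3.9,"z":0,"rx":0,"ry":0,"rz":0}]' >/dev/null && g && 
python3 -m jog '[{"grip":1,"x":3.2,"y":-3.5,"z":0,"rx":0,"ry":0,"rz":0}]' >/dev/null && g && 
python3 -m jog '[{"grip":1,"x":3.5,"y":-3.2,"z":0,"rx":0,"ry":0,"rz":0}]' >/dev/null && g && 
python3 -m jog '[{"grip":1,"x":3.9,"y":-3.0,"z":0,"rx":0,"ry":0,"rz":0}]' >/dev/null && g && 
python3 -m jog '[{"grip":1,"x":4.0,"y":-2.5,"z":0,"rx":0,"ry":0,"rz":0}]' >/dev/null && g && 
python3 -m jog '[{"grip":1,"x":4.3,"y":-2.2,"z":0,"rx":0,"ry":0,"rz":0}]' >/dev/null && g && 
python3 -m jog '[{"grip":1,"x":4.4,"y":-1.9,"z":0,"rx":0,"ry":0,"rz":0}]' >/dev/null && g && 
python3 -m jog '[{"grip":1,"x":4.6,"y":-1.4,"z":0,"rx":0,"ry":0,"rz":0}]' >/dev/null && g && 
python3 -m jog '[{"grip":1,"x":4.6,"y":-1.1,"z":0,"rx":0,"ry":0,"rz":0}]' >/dev/null && g && 
python3 -m jog '[{"grip":1,"x":4.8,"y":-0.6,"z":0,"rx":0,"ry":0,"rz":0}]' >/dev/null && g && 
python3 -m jog '[{"grip":1,"x":4.8,"y":-0.2,"z":0,"rx":0,"ry":0,"rz":0}]' >/dev/null && g; python3 guard.py
```

```text
th 174.59 r 54.67 ft 2.3 fr -3.4 fz 3.6 op 0.239 t 6.75
th 169.88 r 54.70 ft 2.2 fr -3.4 fz 3.2 op 0.242 t 6.83
th 164.80 r 54.68 ft 2.0 fr -3.2 fz 4.5 op 0.246 t 6.92
th 159.66 r 54.74 ft 2.3 fr -4.4 fz 5.3 op 0.241 t 7.00
th 154.55 r 54.75 ft 2.3 fr -3.4 fz 4.9 op 0.242 t 7.08
th 149.46 r 54.81 ft 2.6 fr -4.1 fz 5.2 op 0.239 t 7.17
th 144.53 r 54.86 ft 2.2 fr -5.3 fz 5.7 op 0.243 t 7.25
th 139.45 r 54.87 ft 1.2 fr -5.0 fz 5.7 op 0.241 t 7.33
th 134.52 r 54.92 ft 1.7 fr -4.7 fz 6.0 op 0.243 t 7.42
th 129.62 r 54.95 ft 2.3 fr -4.2 fz 5.6 op 0.241 t 7.50
th 124.56 r 55.00 ft 3.2 fr -2.8 fz 6.5 op 0.244 t 7.58
th 119.65 r 55.01 ft 3.2 fr -4.2 fz 6.9 op 0.240 t 7.67
th 114.71 r 55.04 ft 3.1 fr -4.1 fz 7.7 op 0.243 t 7.75
th 109.75 r 55.12 ft 2.0 fr -3.8 fz 7.5 op 0.241 t 7.83
th 104.80 r 55.12 ft 2.7 fr -4.2 fz 9.4 op 0.240 t 7.92
th 99.93 r 55.23 ft 1.5 fr -3.8 fz 9.5 op 0.240 t 8.00
th 94.98 r 55.27 ft 2.5 fr -4.5 fz 8.5 op 0.244 t 8.08
th 90.05 r 55.32 ft 2.2 fr -3.8 fz 10.1 op 0.242 t 8.17
th 90.05 r 55.32 ft 2.2 fr -3.8 fz 10.1 op 0.242 t 8.17
```

```bash
g(){ python3 guard.py 10; }
python3 -m jog '[{"grip":1,"x":4.8,"y":0.2,"z":-0.3,"rx":0,"ry":0,"rz":0}]' >/dev/null && g && 
python3 -m jog '[{"grip":1,"x":4.8,"y":0.6,"z":0,"rx":0,"ry":0,"rz":0}]' >/dev/null && g && 
python3 -m jog '[{"grip":1,"x":4.6,"y":1.1,"z":0,"rx":0,"ry":0,"rz":0}]' >/dev/null && g && 
python3 -m jog '[{"grip":1,"x":4.6,"y":1.4,"z":0,"rx":0,"ry":0,"rz":0}]' >/dev/null && g && 
python3 -m jog '[{"grip":1,"x":4.4,"y":1.9,"z":0,"rx":0,"ry":0,"rz":0}]' >/dev/null && g && 
python3 -m jog '[{"grip":1,"x":4.3,"y":2.2,"z":0,"rx":0,"ry":0,"rz":0}]' >/dev/null && g && 
python3 -m jog '[{"grip":1,"x":4.0,"y":2.5,"z":0,"rx":0,"ry":0,"rz":0}]' >/dev/null && g && 
python3 -m jog '[{"grip":1,"x":3.9,"y":3.0,"z":0,"rx":0,"ry":0,"rz":0}]' >/dev/null && g && 
python3 -m jog '[{"grip":1,"x":3.5,"y":3.2,"z":0,"rx":0,"ry":0,"rz":0}]' >/dev/null && g && 
python3 -m jog '[{"grip":1,"x":3.2,"y":3.5,"z":0,"rx":0,"ry":0,"rz":0}]' >/dev/null && g && 
python3 -m jog '[{"grip":1,"x":3.0,"y":3.9,"z":0,"rx":0,"ry":0,"rz":0}]' >/dev/null && g && 
python3 -m jog '[{"grip":1,"x":2.5,"y":4.0,"z":0,"rx":0,"ry":0,"rz":0}]' >/dev/null && g && 
python3 -m jog '[{"grip":1,"x":2.2,"y":4.3,"z":0,"rx":0,"ry":0,"rz":0}]' >/dev/null && g && 
python3 -m jog '[{"grip":1,"x":1.9,"y":4.4,"z":0,"rx":0,"ry":0,"rz":0}]' >/dev/null && g && 
python3 -m jog '[{"grip":1,"x":1.4,"y":4.6,"z":0,"rx":0,"ry":0,"rz":0}]' >/dev/null && g && 
python3 -m jog '[{"grip":1,"x":1.1,"y":4.6,"z":0,"rx":0,"ry":0,"rz":0}]' >/dev/null && g && 
python3 -m jog '[{"grip":1,"x":0.6,"y":4.8,"z":0,"rx":0,"ry":0,"rz":0}]' >/dev/null && g && 
python3 -m jog '[{"grip":1,"x":0.2,"y":4.8,"z":0,"rx":0,"ry":0,"rz":0}]' >/dev/null && g && 
python3 -m jog '[{"grip":1,"x":-0.2,"y":4.8,"z":0,"rx":0,"ry":0,"rz":0}]' >/dev/null && g && 
python3 -m jog '[{"grip":1,"x":-0.6,"y":4.8,"z":0,"rx":0,"ry":0,"rz":0}]' >/dev/null && g && 
python3 -m jog '[{"grip":1,"x":-1.1,"y":4.6,"z":0,"rx":0,"ry":0,"rz":0}]' >/dev/null && g && 
python3 -m jog '[{"grip":1,"x":-1.4,"y":4.6,"z":0,"rx":0,"ry":0,"rz":0}]' >/dev/null && g && 
python3 -m jog '[{"grip":1,"x":-1.9,"y":4.4,"z":0,"rx":0,"ry":0,"rz":0}]' >/dev/null && g && 
python3 -m jog '[{"grip":1,"x":-2.2,"y":4.3,"z":0,"rx":0,"ry":0,"rz":0}]' >/dev/null && g; python3 -c "from h import *;print(get_state()['eef_pos'])"
```

```text
th 85.24 r 55.35 ft 2.1 fr -1.4 fz 7.3 op 0.240 t 8.25
th 80.33 r 55.43 ft 2.1 fr -4.0 fz 9.3 op 0.239 t 8.33
th 75.47 r 55.43 ft 1.7 fr -1.3 fz 8.5 op 0.244 t 8.42
th 70.57 r 55.49 ft 2.4 fr -1.8 fz 8.7 op 0.242 t 8.50
th 65.65 r 55.49 ft 3.1 fr -1.6 fz 8.1 op 0.244 t 8.58
th 60.70 r 55.54 ft 3.5 fr 0.5 fz 8.9 op 0.241 t 8.67
th 55.86 r 55.59 ft 2.9 fr -0.0 fz 8.1 op 0.242 t 8.75
th 50.86 r 55.61 ft 2.8 fr 0.0 fz 9.0 op 0.242 t 8.83
th 45.96 r 55.62 ft 2.4 fr 0.0 fz 7.9 op 0.239 t 8.92
th 41.10 r 55.61 ft 3.1 fr 0.7 fz 6.6 op 0.245 t 9.00
th 36.07 r 55.59 ft 2.4 fr 0.7 fz 7.1 op 0.243 t 9.08
th 31.15 r 55.57 ft 2.8 fr 1.6 fz 6.3 op 0.242 t 9.17
th 26.16 r 55.50 ft 3.0 fr 2.5 fz 6.0 op 0.245 t 9.25
th 21.20 r 55.52 ft 2.7 fr 3.8 fz 5.3 op 0.239 t 9.33
th 16.19 r 55.46 ft 3.8 fr 3.5 fz 4.7 op 0.241 t 9.42
th 11.18 r 55.45 ft 3.2 fr 4.4 fz 5.0 op 0.241 t 9.50
th 5.81 r 55.39 ft 2.5 fr 3.1 fz 4.2 op 0.239 t 9.58
th 0.55 r 55.34 ft 2.4 fr 4.4 fz 4.6 op 0.247 t 9.67
th -3.94 r 55.29 ft 21.9 fr 4.4 fz 4.9 op 0.241 t 9.75
[ 0.5937549  -0.00310342  0.25521271]
```

```bash
g(){ python3 guard.py; }
python3 -m jog '[{"grip":1,"x":0,"y":0,"z":0,"rx":0,"ry":0,"rz":0},{"grip":1,"x":0,"y":0,"z":0,"rx":0,"ry":0,"rz":0},{"grip":1,"x":0,"y":0,"z":0,"rx":0,"ry":0,"rz":0}]'; g
python3 -m jog '[{"grip":1,"x":0,"y":0.5,"z":0,"rx":0,"ry":0,"rz":0},{"grip":1,"x":0,"y":0,"z":0,"rx":0,"ry":0,"rz":0},{"grip":1,"x":0,"y":0,"z":0,"rx":0,"ry":0,"rz":0}]'>/dev/null; g
python3 -m jog '[{"grip":1,"x":0,"y":-1,"z":0,"rx":0,"ry":0,"rz":0},{"grip":1,"x":0,"y":0,"z":0,"rx":0,"ry":0,"rz":0},{"grip":1,"x":0,"y":0,"z":0,"rx":0,"ry":0,"rz":0}]'>/dev/null; g
python3 -m jog '[{"grip":1,"x":0,"y":-1,"z":0,"rx":0,"ry":0,"rz":0},{"grip":1,"x":0,"y":0,"z":0,"rx":0,"ry":0,"rz":0},{"grip":1,"x":0,"y":0,"z":0,"rx":0,"ry":0,"rz":0}]'>/dev/null; g
python3 - <<'E'
from h import *
c=read_camera("wrist"); f=c["frame"];cv2.imwrite("pics/w7.png",f[:,:,::-1])
E
```

```text
time: 10.0
eef_pos: [0.5937, -0.0028, 0.2552]
tcp_rot: [1.0, -0.002, 0.001, -0.002]
contact_force: [5.3, 6.8, 3.8]
opening: 0.239
th -3.59 r 55.24 ft 7.1 fr 4.9 fz 3.8 op 0.239 t 10.00
th -3.73 r 55.25 ft 8.4 fr 5.4 fz 4.3 op 0.241 t 10.25
th -3.35 r 55.25 ft 5.4 fr 4.9 fz 4.0 op 0.245 t 10.50
th -3.04 r 55.25 ft 2.3 fr 4.6 fz 4.0 op 0.238 t 10.75
```

View pics/w7.png

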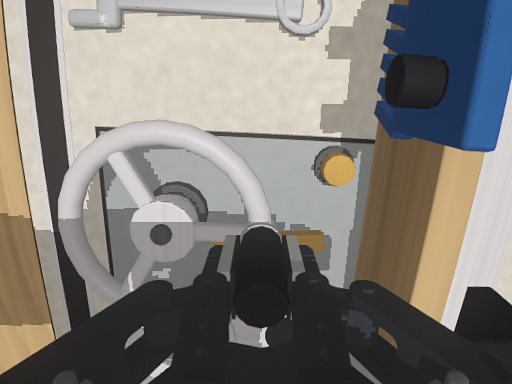

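```bash
g(){ python3 guard.py; }
python3 -m jog '[{"grip":1,"x":0,"y":2,"z":0,"rx":0,"ry":0,"rz":0},{"grip":1,"x":0,"y":2,"z":0,"rx":0,"ry":0,"rz":0},{"grip":1,"x":0,"y":0,"z":0,"rx":0,"ry":0,"rz":0},{"grip":1,"x":0,"y":0,"z":0,"rx":0,"ry":0,"rz":0},{"grip":1,"x":0,"y":0,"z":0,"rx":0,"ry":0,"rz":0}]'>/dev/null; g
python3 -m jog '[{"grip":1,"x":0,"y":-2,"z":0,"rx":0,"ry":0,"rz":0},{"grip":1,"x":0,"y":0,"z":0,"rx":0,"ry":0,"rz":0},{"grip":1,"x":0,"y":0,"z":0,"rx":0,"ry":0,"rz":0},{"grip":1,"x":0,"y":0,"z":0,"rx":0,"ry":0,"rz":0}]'>/dev/null; g
python3 -m jog '[{"grip":1,"x":0,"y":-1.5,"z":0,"rx":0,"ry":0,"rz":0},{"grip":1,"x":0,"y":0,"z":0,"rx":0,"ry":0,"rz":0},{"grip":1,"x":0,"y":0,"z":0,"rx":0,"ry":0,"rz":0},{"grip":1,"x":0,"y":0,"z":0,"rx":0,"ry":0,"rz":0}]'>/dev/null; g
python3 -m jog '[{"grip":1,"x":0,"y":-0.5,"z":0,"rx":0,"ry":0,"rz":0},{"grip":1,"x":0,"y":0,"z":0,"rx":0,"ry":0,"rz":0},{"grip":1,"x":0,"y":0,"z":0,"rx":0,"ry":0,"rz":0},{"grip":1,"x":0,"y":0,"z":0,"rx":0,"ry":0,"rz":0}]'>/dev/null; g
python3 - <<'E'
from h import *
print(get_state()['eef_pos'],get_state()['tcp_rot'])
ims=[cv2.imread(f"pics/{n}.png")[200:340,190:330] for n in ("wrist5","w6","w7")]
cv2.imwrite("pics/cmp.png",cv2.resize(np.hstack(ims),None,fx=1.9,fy=1.9))
E
```

```text
th -4.46 r 55.26 ft 14.5 fr 5.2 fz 4.4 op 0.238 t 11.22
th -3.72 r 55.23 ft 8.5 fr 5.3 fz 3.8 op 0.243 t 11.55
th -3.21 r 55.23 ft 4.3 fr 5.4 fz 2.9 op 0.240 t 11.88
th -3.05 r 55.23 ft 2.9 fr 5.2 fz 4.0 op 0.239 t 12.22
[ 0.59375142 -0.00224058  0.25520168] [ 9.99997909e-01 -1.63909943e-03  1.05829046e-03 -6.13362101e-04]
```

View pics/cmp.png

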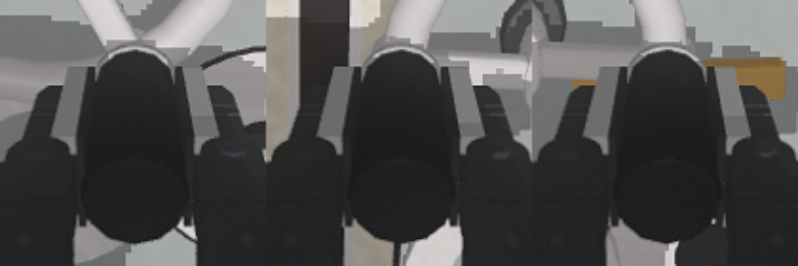

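The stop is confirmed. Force rises linearly to 14.5 N with almost no motion, and the picture shows no slip of the grip in the pads. Zero-load position at the stop is θ ≈ −2.7°. Now the first turn anticlockwise.

```bash
g(){ python3 guard.py 15; }
python3 -m jog '[{"grip":1,"x":0.6,"y":-3.6,"z":0,"rx":0,"ry":0,"rz":0}]' >/dev/null && g &&
python3 -m jog '[{"grip":1,"x":-1.9,"y":-14.2,"z":0,"rx":0,"ry":0,"rz":0},{"grip":1,"x":-5.5,"y":-13.3,"z":0,"rx":0,"ry":0,"rz":0}]' >/dev/null && g &&
python3 -m jog '[{"grip":1,"x":-8.7,"y":-11.4,"z":0,"rx":0,"ry":0,"rz":0},{"grip":1,"x":-11.4,"y":-8.7,"z":0,"rx":0,"ry":0,"rz":0},{"grip":1,"x":-13.3,"y":-5.5,"z":0,"rx":0,"ry":0,"rz":0},{"grip":1,"x":-14.2,"y":-1.9,"z":0,"rx":0,"ry":0,"rz":0}]' >/dev/null && g &&
python3 -m jog '[{"grip":1,"x":-14.2,"y":1.9,"z":0,"rx":0,"ry":0,"rz":0},{"grip":1,"x":-13.3,"y":5.5,"z":0,"rx":0,"ry":0,"rz":0},{"grip":1,"x":-11.4,"y":8.7,"z":0,"rx":0,"ry":0,"rz":0},{"grip":1,"x":-8.7,"y":11.4,"z":0,"rx":0,"ry":0,"rz":0},{"grip":1,"x":-5.5,"y":13.3,"z":0,"rx":0,"ry":0,"rz":0},{"grip":1,"x":-1.9,"y":14.2,"z":0,"rx":0,"ry":0,"rz":0}]' >/dev/null && g &&
python3 -m jog '[{"grip":1,"x":1.9,"y":14.2,"z":0,"rx":0,"ry":0,"rz":0},{"grip":1,"x":5.5,"y":13.3,"z":0,"rx":0,"ry":0,"rz":0},{"grip":1,"x":8.7,"y":11.4,"z":0,"rx":0,"ry":0,"rz":0},{"grip":1,"x":11.4,"y":8.7,"z":0,"rx":0,"ry":0,"rz":0},{"grip":1,"x":13.3,"y":5.5,"z":0,"rx":0,"ry":0,"rz":0},{"grip":1,"x":14.2,"y":1.9,"z":0,"rx":0,"ry":0,"rz":0}]' >/dev/null && g &&
python3 -m jog '[{"grip":1,"x":14.2,"y":-1.9,"z":0,"rx":0,"ry":0,"rz":0},{"grip":1,"x":13.3,"y":-5.5,"z":0,"rx":0,"ry":0,"rz":0},{"grip":1,"x":11.4,"y":-8.7,"z":0,"rx":0,"ry":0,"rz":0},{"grip":1,"x":8.7,"y":-11.4,"z":0,"rx":0,"ry":0,"rz":0},{"grip":1,"x":5.5,"y":-13.3,"z":0,"rx":0,"ry":0,"rz":0},{"grip":1,"x":1.9,"y":-14.2,"z":0,"rx":0,"ry":0,"rz":0}]' >/dev/null && g
python3 -m jog '[{"grip":1,"x":0,"y":0,"z":0,"rx":0,"ry":0,"rz":0},{"grip":1,"x":0,"y":0,"z":0,"rx":0,"ry":0,"rz":0}]' >/dev/null;g
python3 - <<'E'
from h import *
c=read_camera("wrist"); f=c["frame"];cv2.imwrite("pics/w8.png",f[:,:,::-1])
E
```

```text
th -0.25 r 55.55 ft -2.5 fr 1.7 fz 5.0 op 0.239 t 12.30
th 29.30 r 55.64 ft -2.9 fr -1.7 fz 6.8 op 0.242 t 12.47
th 90.29 r 55.77 ft -3.1 fr -9.8 fz 4.5 op 0.240 t 12.80
th 178.94 r 55.14 ft -3.1 fr -11.4 fz -1.5 op 0.236 t 13.30
th -90.65 r 54.80 ft -3.8 fr 0.3 fz 10.7 op 0.241 t 13.80
th 0.25 r 55.66 ft -4.2 fr -0.3 fz 6.9 op 0.239 t 14.30
th 1.75 r 55.33 ft 2.1 fr 5.6 fz 3.4 op 0.240 t 14.47
```

View pics/w8.png

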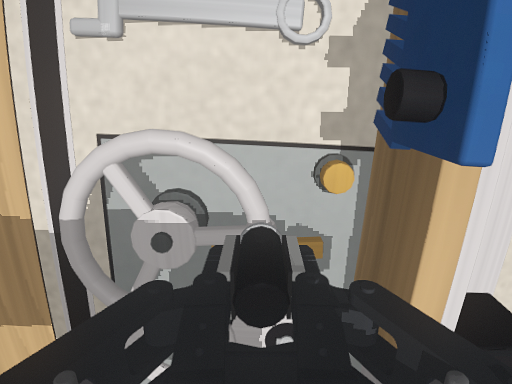

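Wheel is one turn up and the grip is still firmly held, seen at pixel (262,300). Now the second turn, stopping about 30° short.

```bash
g(){ python3 guard.py 15; }
python3 -m jog '[{"grip":1,"x":-1.9,"y":-14.2,"z":0,"rx":0,"ry":0,"rz":0},{"grip":1,"x":-5.5,"y":-13.3,"z":0,"rx":0,"ry":0,"rz":0},{"grip":1,"x":-8.7,"y":-11.4,"z":0,"rx":0,"ry":0,"rz":0},{"grip":1,"x":-11.4,"y":-8.7,"z":0,"rx":0,"ry":0,"rz":0},{"grip":1,"x":-13.3,"y":-5.5,"z":0,"rx":0,"ry":0,"rz":0},{"grip":1,"x":-14.2,"y":-1.9,"z":0,"rx":0,"ry":0,"rz":0}]' >/dev/null && g &&
python3 -m jog '[{"grip":1,"x":-14.2,"y":1.9,"z":0,"rx":0,"ry":0,"rz":0},{"grip":1,"x":-13.3,"y":5.5,"z":0,"rx":0,"ry":0,"rz":0},{"grip":1,"x":-11.4,"y":8.7,"z":0,"rx":0,"ry":0,"rz":0},{"grip":1,"x":-8.7,"y":11.4,"z":0,"rx":0,"ry":0,"rz":0},{"grip":1,"x":-5.5,"y":13.3,"z":0,"rx":0,"ry":0,"rz":0},{"grip":1,"x":-1.9,"y":14.2,"z":0,"rx":0,"ry":0,"rz":0}]' >/dev/null && g &&
python3 -m jog '[{"grip":1,"x":1.9,"y":14.2,"z":0,"rx":0,"ry":0,"rz":0},{"grip":1,"x":5.5,"y":13.3,"z":0,"rx":0,"ry":0,"rz":0},{"grip":1,"x":8.7,"y":11.4,"z":0,"rx":0,"ry":0,"rz":0},{"grip":1,"x":11.4,"y":8.7,"z":0,"rx":0,"ry":0,"rz":0},{"grip":1,"x":13.3,"y":5.5,"z":0,"rx":0,"ry":0,"rz":0},{"grip":1,"x":14.2,"y":1.9,"z":0,"rx":0,"ry":0,"rz":0}]' >/dev/null && g &&
python3 -m jog '[{"grip":1,"x":14.2,"y":-1.9,"z":0,"rx":0,"ry":0,"rz":0},{"grip":1,"x":13.3,"y":-5.5,"z":0,"rx":0,"ry":0,"rz":0},{"grip":1,"x":11.4,"y":-8.7,"z":0,"rx":0,"ry":0,"rz":0},{"grip":1,"x":8.7,"y":-11.4,"z":0,"rx":0,"ry":0,"rz":0},{"grip":1,"x":0,"y":0,"z":0,"rx":0,"ry":0,"rz":0},{"grip":1,"x":0,"y":0,"z":0,"rx":0,"ry":0,"rz":0}]' >/dev/null && g
python3 -m jog '[{"grip":1,"x":4.1,"y":-8.8,"z":0,"rx":0,"ry":0,"rz":0},{"grip":1,"x":1.8,"y":-7.0,"z":0,"rx":0,"ry":0,"rz":0},{"grip":1,"x":0,"y":0,"z":0,"rx":0,"ry":0,"rz":0},{"grip":1,"x":0,"y":0,"z":0,"rx":0,"ry":0,"rz":0}]' >/dev/null && g
```

```text
th 90.38 r 55.65 ft -2.9 fr -8.4 fz 5.3 op 0.245 t 15.02
th 179.33 r 55.20 ft -3.2 fr -11.1 fz -1.5 op 0.242 t 15.52
th -90.74 r 54.95 ft -4.2 fr -3.4 fz 10.7 op 0.244 t 16.02
th -29.27 r 55.09 ft 1.3 fr 6.2 fz 4.1 op 0.240 t 16.52
th -11.97 r 55.01 ft 1.8 fr 8.2 fz 1.7 op 0.239 t 16.85
```

```bash
g(){ python3 guard.py 15; }
python3 -m jog '[{"grip":1,"x":1.0,"y":-3,"z":0,"rx":0,"ry":0,"rz":0},{"grip":1,"x":0.7,"y":-3,"z":0,"rx":0,"ry":0,"rz":0},{"grip":1,"x":0,"y":0,"z":0,"rx":0,"ry":0,"rz":0},{"grip":1,"x":0,"y":0,"z":0,"rx":0,"ry":0,"rz":0},{"grip":1,"x":0,"y":0,"z":0,"rx":0,"ry":0,"rz":0}]' >/dev/null && g
python3 -m jog '[{"grip":1,"x":0.2,"y":-1.5,"z":0,"rx":0,"ry":0,"rz":0},{"grip":1,"x":0,"y":0,"z":0,"rx":0,"ry":0,"rz":0},{"grip":1,"x":0,"y":0,"z":0,"rx":0,"ry":0,"rz":0},{"grip":1,"x":0,"y":0,"z":0,"rx":0,"ry":0,"rz":0}]' >/dev/null && g
```

```text
th -5.88 r 55.52 ft -1.8 fr 3.5 fz 3.8 op 0.240 t 17.27
th -4.27 r 55.67 ft -2.3 fr 2.7 fz 5.8 op 0.238 t 17.60
```

```bash
g(){ python3 guard.py 15; }
python3 -m jog '[{"grip":1,"x":0,"y":-1.5,"z":0,"rx":0,"ry":0,"rz":0},{"grip":1,"x":0,"y":0,"z":0,"rx":0,"ry":0,"rz":0},{"grip":1,"x":0,"y":0,"z":0,"rx":0,"ry":0,"rz":0},{"grip":1,"x":0,"y":0,"z":0,"rx":0,"ry":0,"rz":0}]' >/dev/null && g
python3 - <<'E'
from h import *
c=read_camera("wrist"); f=c["frame"];cv2.imwrite("pics/w9.png",f[:,:,::-1])
a=cv2.imread("pics/w7.png");b=f[:,:,::-1]
cv2.imwrite("pics/cmp2.png",cv2.resize(np.hstack([a[100:340,50:350],b[100:340,50:350]]),None,fx=1.3,fy=1.3))
E
g
```

```text
th -2.67 r 55.62 ft -1.5 fr 3.7 fz 4.7 op 0.236 t 17.93
th -2.69 r 55.62 ft -1.9 fr 2.9 fz 6.3 op 0.235 t 17.98
```

View pics/cmp2.png

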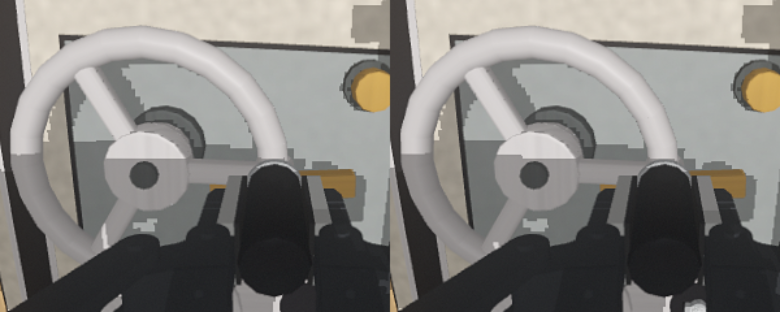

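```bash
g(){ python3 guard.py 15; }
python3 -m jog '[{"grip":1,"x":0,"y":-0.2,"z":0,"rx":0,"ry":0,"rz":0},{"grip":1,"x":0,"y":0,"z":0,"rx":0,"ry":0,"rz":0},{"grip":1,"x":0,"y":0,"z":0,"rx":0,"ry":0,"rz":0},{"grip":1,"x":0,"y":0,"z":0,"rx":0,"ry":0,"rz":0},{"grip":1,"x":0,"y":0,"z":0,"rx":0,"ry":0,"rz":0},{"grip":1,"x":0,"y":0,"z":0,"rx":0,"ry":0,"rz":0}]' >/dev/null && g
python3 - <<'E'
from h import *
c=read_camera("side"); f=c["frame"][:,:,::-1]
a=cv2.imread("pics/side0.png")
cv2.imwrite("pics/cmp3.png",cv2.resize(np.hstack([a[125:265,160:330],f[125:265,160:330]]),None,fx=2.3,fy=2.3))
w=read_camera("wrist")["frame"][:,:,::-1]; 
# spoke edge compare: rim/spoke bright segment directions in w7 vs now
for im in (cv2.imread("pics/w7.png"),w):
  L=cv2.createLineSegmentDetector().detect(cv2.cvtColor(np.ascontiguousarray(im[145:240,95:235]),cv2.COLOR_BGR2GRAY))[0][:,0]
  for l in L:
    n=np.hypot(l[2]-l[0],l[3]-l[1]);an=np.degrees(np.arctan2(l[3]-l[1],l[2]-l[0]))%180
    if n>25: print(np.round(l+[95,145,95,145],1),round(n,1),round(an,2))
  print()
E
g
```

```text
th -2.53 r 55.62 ft -2.5 fr 2.6 fz 4.7 op 0.242 t 18.48
[105.4 238.3  98.2 169.4] 69.3 84.07
[105.1 198.1 109.4 238.3] 40.4 83.92
[145.6 222.1 175.6 222.1] 30.0 180.0
[102.  167.  105.8 197. ] 30.2 82.75
[106.3 158.5 138.8 207.3] 58.6 56.31
[153.3 199.3 120.9 150.4] 58.6 56.5
[183.1 148.9 149.4 148.6] 33.8 0.42
[109.3 149.7 138.2 146.4] 29.1 173.48
[208.7 156.2 234.7 180.1] 35.4 42.58
[231.9 223.1 205.7 222.1] 26.2 2.31

[105.7 238.2  98.5 169.3] 69.3 84.04
[102.7 167.  109.6 238.2] 71.5 84.46
[106.9 159.4 138.8 207.3] 57.5 56.35
[134.4 218.3 160.6 218.2] 26.3 179.92
[152.6 198.5 120.9 150.5] 57.5 56.55
[109.3 208.2 135.6 207.1] 26.3 177.7
[183.1 148.9 150.6 148.6] 32.5 0.54
[182.1 145.2 211.7 158.3] 32.4 23.93
[108.1 150.1 137.  146.6] 29.1 173.19
[210.8 157.9 234.6 180.3] 32.7 43.37

th -2.57 r 55.62 ft -2.1 fr 4.0 fz 5.2 op 0.241 t 18.58
```

View pics/cmp3.png

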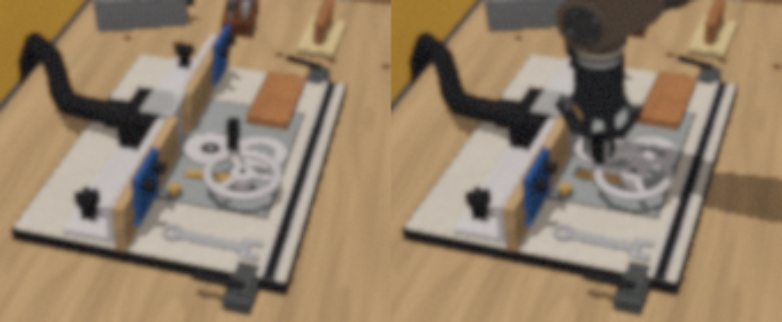

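The spoke lines lie at the same angle as in the stop picture (56.35/56.55° against 56.31/56.50°), and the other things have not moved. I'm handing the job in.

```bash
python3 -c "from plant import sign_off;print(sign_off())"; python3 guard.py
```

```text
the job is handed in; nothing more can be done
None
the job is handed in; nothing more can be done
```

The handwheel is set two full turns anticlockwise from its bottom stop, and the gripper is still holding the grip there with 60 N. I handed the job in at 18.6 s.

- **Stop:** I turned the wheel clockwise about 300° in all, the last part in 5° steps. It then met a hard stop, with a 22 N peak. A second push gave 14.5 N with almost no further turn.
- **Two turns:** I counted both turns from the arm's measured positions. Allowing for the small give in the hold, the wheel ended about 0.1° short of two full turns.
- **Picture check:** The spokes lie within about 0.05° of where they lay in the picture taken at the stop. The pictures taken at the stop and after the turns show no slip of the grip in the pads.
- **Forces:** The tool felt about 2 N along the turning direction at the end, the wheel's normal drag. I checked forces between moves, so 22 N is only the highest I read.
- **Other things:** The side view shows the board, the ring, the spanner and the brass bar where they were, though the gripper partly hides the bar and ring. I did not compare the push block or ear defenders closely, but the arm never came near them.

Before the wheel was touched, several of my first moves were refused because each row needs every value given. The hand-in reported no verdict, and I could take no reading after it.

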